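# Match the customer's bangle

## Robot

A 7-joint arm with a two-finger parallel gripper is mounted at the origin on the work surface. World frame = base frame: x ahead of the robot, y to its left, z up, the work surface at z = 0. Lengths are in m, angles in rad, forces in N, time in s.
With the tool pointing down it reaches from about 0.35 to 0.9 m from the base axis. Payload 8.1 kg.
Tool frame: the origin (TCP) lies at the very end of the fingers, on their centre line; the grasp point (between the pads) lies 19 mm behind it; z points along the fingers, y is the line along which they close (so a half turn about z gives the same grasp; the last joint's range is limited). The gripper opens to 92 mm and grips with 3 to 60 N. Pads are 19 mm wide; open, the fingers measure 130 mm over their backs; the gripper's body (75 mm by 190 mm) begins 47 mm behind the grasp point.
Start: joints at [1.008, 0.434, 0.025, 1.573, -0.012, 1.134, -0.075], TCP at [0.277, -0.56, 0.227] pointing down, gripper open.
Joint ranges: [-2.62, 2.62], [-0.44, 2.09], [-1.27, 1.32], [0.08, 2.57], [-1.32, 4.46], [0.12, 2], [-2.74, 2.74]. Speed limits (rad/s): [2.22, 2.22, 3.01, 3.01, 3.14, 3.14, 3.14].

## Interface

Orientations are given as a rotation vector (axis times angle).
In Python, from cell import arm gives the robot as it stands.
- The arm moves only by the tool carry_out, never from a script. Its argument "commands" is a list of rows, each a list of 7 numbers: the opening, from 0 (shut) to 1 (fully open), then the shift along the tool's x, y, z each as a share of 0.025 m, from -1 to 1, then the turn, a rotation vector about the tool's x, y, z each as a share of 0.1 rad, from -1 to 1. A call has 1 to 8 rows; each row shifts and turns the commanded pose from where the row before left it, along the tool's axes as they then stand; what a row does not reach is not made up. A row lasts 1/10 s, in which the tool goes at most 50 mm and 8.59 degrees, less where a joint would pass 70% of its speed; a pose out of reach is approached as far as the arm can. A call with a number of a shift or a turn outside -1 to 1 is refused whole. A call with a gripper value outside its range is refused whole. The fingers move at their own pace and stop on an object; "squeeze" is the grip in N (left out, the last holds). Time passes only in rows, so rows that do not move let the fingers close. It gives the time, the measured TCP pose, the force, the opening and the grip force at its end, in the units of the state.
- arm.observe(): the state, without advancing time (a new reading comes with each control period).
- arm.get_image(name): name is "scene" or "top"; returns a dict with "pixels" (400x640x3 uint8, red, green, blue), "range_z" (400x640 float32, m along the optical axis (not along the pixel's ray), 0 where there is no reading), "mtx" (3x3 intrinsics, pixels), "k1" (the pictures are not rectified: a ray, as slopes to the right and down, at radius r is drawn at 1 + k1 r^2 times it, then the intrinsics apply), "R" (3x3) and "t" (3): a world point X has camera coordinates R X + t. Camera axes: x right, y down, z forward; pixel columns grow to the right and rows downward; lengths in m; the calibration is good to about 2 mm. A picture is of the moment at which its call begins.
- arm.sign_off(): hands the job in; it is judged then, once.
The state is a dict: "clock": time; "joints": joint angles; "dq": joint speeds; "joint_efforts": joint torques, N m; "position": TCP position; "ee_rot": TCP orientation; "force": force on the tool from outside, world axes, zero at the start; "ft_torque": the same for the moment, N m; "width": opening from 0.0 (shut) to 1.0 (fully open); "gripper_force": force on a finger pad.
Only numpy, scipy, OpenCV 4.12 (cv2) and the standard library are available. Lean on these libraries where they do the work, as an engineer would, in place of code of your own. Each camera call takes 0.05 s, during which the arm holds its last target. There are 200 camera calls.

## Task

A customer has left a dark studded bangle on the leather pad to be matched. Lay it flat on the table of the bench gauge and press the plunger down until the foot rests on its rim, to read its width; then put it in the tan work tray together with every plain blank of the same width, and put all the other blanks away in the round wooden box, everything lying flat. Leave the jar, spool, gift box and pliers where they are.

Things in the scene. Friction and masses are not known exactly. Their poses are not given: they have to be found in the camera images.
- plunger (a joint): how far the gauge's foot is pressed down from its raised rest, in m: 0 raised, 0.045 at most. Raised, the foot's underside is 50 mm above the gauge table, so with the foot resting on a bangle its width = 0.050 minus this value. Sprung: it rises by itself when let go, and takes about 2 N at the top, 5 N at 36 mm down, until the foot meets the bangle
- gauge: bench width gauge, fixed: grey base 190 (x) by 120 (y) by 14 mm, its top is the gauge table; origin at the centre of the base's underside; its -x side is open and faces the robot. At the other end a column (x +58 to +92 mm, 50 mm wide) carries a head reaching out to x = +24 mm (44 mm wide, 98 to 132 mm above the bench) that guides the plunger
- anvil (a point): point on the gauge table (x = -25 mm, y = 0, 14 mm above the bench; axes as the gauge's) where a bangle's centre belongs: slid in flat from the open side to here, its far rim lies under the foot, and its near rim is clear of foot and head
- foot (a point): middle of the measuring face under the plunger's flat steel foot (gauge x = +10 mm, y = 0; 64 mm above the bench when raised). The foot is 16 mm wide (y), 6 mm thick and reaches from gauge x = 0 back to x = +56 mm; the plunger's 12 mm rod rises from it at x = +40 mm
- knob_top (a point): centre of the top of the plunger's 34 mm black push knob (gauge x = +40 mm, y = 0; 188 mm above the bench when raised); push it straight down
- pad: brown leather pad, 90 by 90 by 6 mm, fixed, on which the customer's bangle lies at the start; origin at the centre of its underside
- tray: tan work tray, fixed, open box 210 by 210 mm, 35 mm high, walls and floor 5 mm thick; origin at the centre of its underside, x and y along its sides
- stock_box: round bentwood stock box, fixed, open, outer diameter 240 mm, 50 mm high, wall 5 mm, floor 5 mm thick; origin at the centre of its underside
- pattern_a: the customer's finished bangle: dark wood with a row of small brass studs round it; outer diameter 78 mm, hole 60 mm, wall 9 mm thick all round; origin at the centre of its underside, z along its axis (up when it lies flat). Only one of pattern_a, pattern_b and pattern_c is present in a run; its width (its height as it lies) is 14, 22 or 30 mm, and the gauge tells which
- pattern_b: the customer's finished bangle: dark wood with a row of small brass studs round it; outer diameter 78 mm, hole 60 mm, wall 9 mm thick all round; origin at the centre of its underside, z along its axis (up when it lies flat). Only one of pattern_a, pattern_b and pattern_c is present in a run; its width (its height as it lies) is 14, 22 or 30 mm, and the gauge tells which
- pattern_c: the customer's finished bangle: dark wood with a row of small brass studs round it; outer diameter 78 mm, hole 60 mm, wall 9 mm thick all round; origin at the centre of its underside, z along its axis (up when it lies flat). Only one of pattern_a, pattern_b and pattern_c is present in a run; its width (its height as it lies) is 14, 22 or 30 mm, and the gauge tells which
- blank_1: plain pale turned wooden bangle blank, 14 mm wide (its height as it lies flat); outer diameter 78 mm, hole 60 mm, wall 9 mm thick all round; origin at the centre of its underside, z along its axis (up when it lies flat). May be absent; starts flat on the bench
- blank_2: plain pale turned wooden bangle blank, 14 mm wide (its height as it lies flat); outer diameter 78 mm, hole 60 mm, wall 9 mm thick all round; origin at the centre of its underside, z along its axis (up when it lies flat). May be absent; starts flat on the bench
- blank_3: plain pale turned wooden bangle blank, 22 mm wide (its height as it lies flat); outer diameter 78 mm, hole 60 mm, wall 9 mm thick all round; origin at the centre of its underside, z along its axis (up when it lies flat). May be absent; starts flat on the bench
- blank_4: plain pale turned wooden bangle blank, 22 mm wide (its height as it lies flat); outer diameter 78 mm, hole 60 mm, wall 9 mm thick all round; origin at the centre of its underside, z along its axis (up when it lies flat). May be absent; starts flat on the bench
- blank_5: plain pale turned wooden bangle blank, 30 mm wide (its height as it lies flat); outer diameter 78 mm, hole 60 mm, wall 9 mm thick all round; origin at the centre of its underside, z along its axis (up when it lies flat). Always present; starts flat on the bench
- bead_jar: bystander: round glass bead jar, 60 mm across, 85 mm high, loose; origin at the centre of its underside
- cord_spool: bystander: cord spool standing upright, 56 mm across, 55 mm high, loose; origin at the centre of its underside
- gift_box: bystander: closed cardboard gift box, 90 by 90 by 32 mm, loose; origin at the centre of its underside
- pliers: bystander: small jewellery pliers lying flat, 140 mm long along their x, 11 mm high, loose; origin on the bench near their middle

How it is judged:
On the way:
1. the customer's bangle lies flat on the gauge table and the plunger is pressed down (by more than 15 mm) so that the foot rests on its rim (value of joint plunger above 0.015 m and z of foot in the frame of pattern_a between 0.019 and 0.024 m and horizontal distance between foot and pattern_a below 0.047 m and angle between each of pattern_a, pattern_b, pattern_c's own z axis and vertical below 0.06 rad and z of pattern_a in the frame of gauge between 0.01 and 0.018 m and z of foot in the frame of pattern_b between 0.027 and 0.032 m and horizontal distance between foot and pattern_b below 0.047 m and z of pattern_b in the frame of gauge between 0.01 and 0.018 m and z of foot in the frame of pattern_c between 0.011 and 0.016 m and horizontal distance between foot and pattern_c below 0.047 m and z of pattern_c in the frame of gauge between 0.01 and 0.018 m), for 0.2 s.
At the end, for the whole second after the job is handed in: The customer's bangle and all blanks of its width lie in the tray (centre within 75 mm of its centre each way), all other blanks in the round box (within 88 mm of its centre); all at rest, flat within 0.12 rad, underside under 45 mm above the container's underside; plunger up (below 4 mm) (value of joint plunger below 0.004 m and x of pattern_a in the frame of tray between -0.075 and 0.075 m and y of pattern_a in the frame of tray between -0.075 and 0.075 m and z of each of pattern_a, pattern_b, pattern_c in the frame of tray below 0.045 m and angle between each of pattern_a, pattern_b, pattern_c, blank_1, blank_2, blank_3, blank_4, blank_5's own z axis and vertical below 0.12 rad and linear speed of each of pattern_a, pattern_b, pattern_c, blank_1, blank_2, blank_3, blank_4, blank_5 below 0.03 m/s and horizontal distance between each of blank_1, blank_2, blank_5 and pattern_a above 0.3 m and horizontal distance between each of blank_3, blank_4 and pattern_a below 0.22 m and x of pattern_b in the frame of tray between -0.075 and 0.075 m and y of pattern_b in the frame of tray between -0.075 and 0.075 m and horizontal distance between each of blank_1, blank_2, blank_3, blank_4 and pattern_b above 0.3 m and horizontal distance between blank_5 and pattern_b below 0.22 m and x of pattern_c in the frame of tray between -0.075 and 0.075 m and y of pattern_c in the frame of tray between -0.075 and 0.075 m and horizontal distance between each of blank_1, blank_2 and pattern_c below 0.22 m and horizontal distance between each of blank_3, blank_4, blank_5 and pattern_c above 0.3 m and ((x of blank_1 in the frame of tray between -0.075 and 0.075 m and y of blank_1 in the frame of tray between -0.075 and 0.075 m and z of blank_1 in the frame of tray below 0.045 m) or (horizontal distance between blank_1 and stock_box below 0.088 m and z of blank_1 in the frame of stock_box below 0.045 m)) and ((x of blank_2 in the frame of tray between -0.075 and 0.075 m and y of blank_2 in the frame of tray between -0.075 and 0.075 m and z of blank_2 in the frame of tray below 0.045 m) or (horizontal distance between blank_2 and stock_box below 0.088 m and z of blank_2 in the frame of stock_box below 0.045 m)) and ((x of blank_3 in the frame of tray between -0.075 and 0.075 m and y of blank_3 in the frame of tray between -0.075 and 0.075 m and z of blank_3 in the frame of tray below 0.045 m) or (horizontal distance between blank_3 and stock_box below 0.088 m and z of blank_3 in the frame of stock_box below 0.045 m)) and ((x of blank_4 in the frame of tray between -0.075 and 0.075 m and y of blank_4 in the frame of tray between -0.075 and 0.075 m and z of blank_4 in the frame of tray below 0.045 m) or (horizontal distance between blank_4 and stock_box below 0.088 m and z of blank_4 in the frame of stock_box below 0.045 m)) and ((x of blank_5 in the frame of tray between -0.075 and 0.075 m and y of blank_5 in the frame of tray between -0.075 and 0.075 m and z of blank_5 in the frame of tray below 0.045 m) or (horizontal distance between blank_5 and stock_box below 0.088 m and z of blank_5 in the frame of stock_box below 0.045 m))); the robot touches nothing.
It fails at once if the bead jar is shifted by more than 30 mm or tipped (distance of bead_jar from where it was at the start of the episode above 0.03 m or angle between bead_jar's own z axis and vertical above 0.4 rad).
It fails at once if the cord spool is shifted by more than 30 mm or tipped (distance of cord_spool from where it was at the start of the episode above 0.03 m or angle between cord_spool's own z axis and vertical above 0.4 rad).
It fails at once if the gift box is shifted by more than 30 mm or tipped (distance of gift_box from where it was at the start of the episode above 0.03 m or angle between gift_box's own z axis and vertical above 0.4 rad).
It fails at once if the pliers is shifted by more than 30 mm or tipped (distance of pliers from where it was at the start of the episode above 0.03 m or angle between pliers's own z axis and vertical above 0.4 rad).
Of blank_1, blank_2 only 1 to 2 are there at a start; the rules pass over those that are not, and their reading is None.
Of blank_3, blank_4 only 1 to 2 are there at a start; the rules pass over those that are not, and their reading is None.
Of pattern_a, pattern_b, pattern_c only 1 to 1 are there at a start; the rules pass over those that are not, and their reading is None.
At some moment in a run one of blank_1, blank_2, blank_3, blank_4, blank_5 may be knocked a few centimetres aside while the robot is not near it.
It also fails if it takes over 210 s, if anything falls off the work surface, if the arm or the gripper's body presses on something with over 40 N, if the wrist force passes 120 N, or if a joint passes its speed limit or range.

## Working session

There is one attempt and no reset: what is moved stays moved. The work goes in short steps, Python scripts to look and compute and a tool call to move; the robot and the scene stay as the last step left them, time stands still between calls to the robot, and variables do not carry over. Pictures are saved under pics/ and viewed, at most 14 in all, crops included, and the job is handed in when it is done.

Besides the shell and the picture viewer there is one more tool, called after "Call:" by a JSON object that holds its "name" and its "arguments", one argument or row to a line. carry_out: Moves the arm, as the interface text tells. Shift numbers are shares of 0.025 m and turn numbers shares of 0.1 rad, none past 1 either way. Its arguments: {"type":"object","properties":{"commands":{"type":"array"},"squeeze":{"type":"number"}},"required":["commands"]}

```bash
ls; mkdir -p pics
cat > h.py <<'E'
import numpy as np, cv2
from cell import arm
def shot(n,f=None):
    d=arm.get_image(n)
    if f: cv2.imwrite('pics/'+f,cv2.cvtColor(d['pixels'],cv2.COLOR_RGB2BGR))
    return d
def cloud(d):
    h,w=d['range_z'].shape
    u,v=np.meshgrid(np.arange(w),np.arange(h))
    K=np.array(d['mtx']);R=np.array(d['R']);t=np.array(d['t'])
    x=(u-K[0,2])/K[0,0];y=(v-K[1,2])/K[1,1]
    xd,yd=x.copy(),y.copy()
    for _ in range(15):
        s=1+d['k1']*(x*x+y*y); x=xd/s;y=yd/s
    z=d['range_z']
    P=np.stack([x*z,y*z,z],-1)
    return (P-t)@R   # R^T (P-t)
E
python3 - <<'E'
from h import *
for n in('top','scene'):
    d=shot(n,n+'1.png'); np.savez(n+'1.npz',**{k:d[k] for k in d})
    print(n,d['mtx'],d['k1'],d['R'],d['t'])
print(arm.observe())
E
```

```text
pics
top [[515.3696955    0.         316.30976443]
 [  0.         515.3696955  203.8163453 ]
 [  0.           0.           1.        ]] -0.07161276863999916 [[-0.02026578 -0.99959155  0.02015042]
 [-0.98810705  0.01695209 -0.15283026]
 [ 0.15242624 -0.023008   -0.988047  ]] [4.04657291e-04 6.37100014e-01 1.35194389e+00]
scene [[477.7465043    0.         314.85006181]
 [  0.         477.7465043  194.6370317 ]
 [  0.           0.           1.        ]] -0.00010272821460759057 [[ 0.7633462   0.64581633  0.01496149]
 [ 0.49303187 -0.56747948 -0.65945933]
 [-0.41739927  0.51077227 -0.75159134]] [-0.48466278 -0.20840217  1.45859774]
{'clock': 0.1, 'joints': array([ 1.00842066,  0.43510691,  0.02498274,  1.57399174, -0.0116167 ,
        1.13399409, -0.07510759]), 'dq': array([-0.00142845, -0.00257825,  0.00286698, -0.00312098, -0.00092079,
       -0.00036123,  0.00012451]), 'joint_efforts': array([ 2.08912541e-03, -6.69128466e+01,  9.87216085e-01, -3.15147078e+01,
       -6.06685644e-02,  3.74074036e-02,  7.21069796e-05]), 'position': array([ 0.27709652, -0.55971637,  0.22605793]), 'ee_rot': array([-3.05772110e+00, -7.15434611e-01,  6.54016446e-04]), 'force': array([ 0.79805032, -0.63528989,  0.82951833]), 'ft_torque': array([-0.03182137, -0.06030982, -0.05778857]), 'gripper_force': 0.0, 'width': 1.0013838999758091}
```

View pics/top1.png

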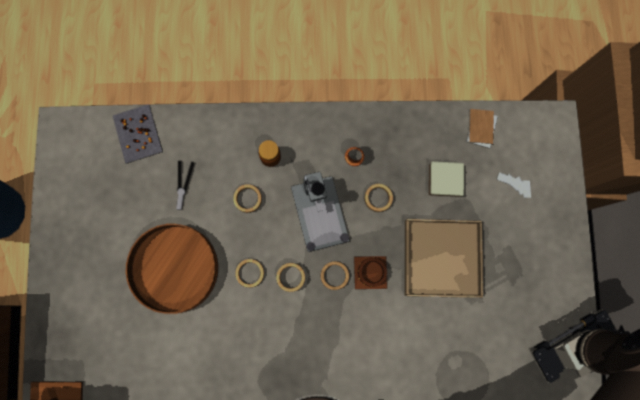

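View pics/scene1.png

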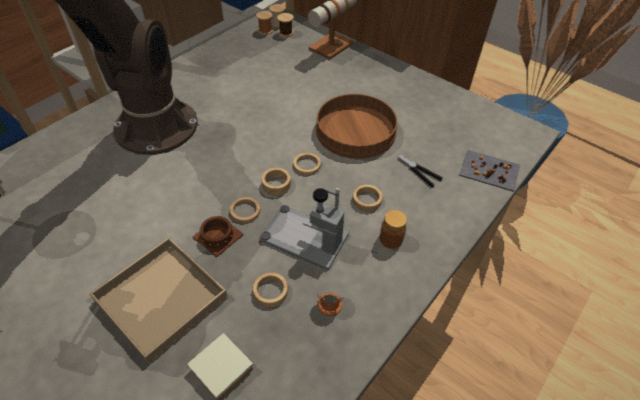

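The top view shows five blanks at (247,198), (379,197), (250,273), (291,277) and (335,276). The studded bangle is on its pad at (370,272), the gauge at (320,212), the tray at (444,258) and the round box at (172,268). Next I'll measure them all from the depth data.

```bash
cat >> h.py <<'E'
def ring(P,c,zmin,zmax=.08,rad=.055,r=.039):
    """fit circle of outer radius/inner radius mid to points near world xy c"""
    Q=P.reshape(-1,3); m=(np.hypot(*(Q[:,:2]-c).T)<rad)&(Q[:,2]>zmin)&(Q[:,2]<zmax)
    Q=Q[m]; zt=np.percentile(Q[:,2],80); 
    T=Q[abs(Q[:,2]-zt)<.004][:,:2]
    from scipy.optimize import least_squares
    f=least_squares(lambda p:np.hypot(*(T-p).T)-.0345,T.mean(0),loss='soft_l1',f_scale=.003)
    return f.x,zt,len(T),np.sqrt(2*f.cost/len(T))
E
python3 - <<'E'
from h import *
np.set_printoptions(precision=4,suppress=True)
for n in('top',):
    d=dict(np.load(n+'1.npz')); d['k1']=float(d['k1']);P=cloud(d)
    for u,v in [(247,198),(379,197),(250,273),(291,277),(335,276),(370,272)]:
        print((u,v),P[v,u],ring(P,P[v,u][:2],.008 if u!=370 else .012))
    for nm,b in dict(gauge=(290,350,180,252),tray=(398,490,212,302),box=(120,225,218,316),pad=(350,390,252,292),knob=(305,330,175,200),jar=(255,285,138,170),spool=(340,370,145,170),gift=(425,470,155,200),pli=(172,200,155,212)).items():
        Q=P[b[2]:b[3],b[0]:b[1]].reshape(-1,3)
        z=Q[:,2]; lo=.004;
        if nm=='gauge': m=(z>.009)&(z<.02)
        elif nm=='knob': m=(z>.17)&(z<.21)
        elif nm=='tray': m=(z>.025)&(z<.045)
        elif nm=='box': m=(z>.04)&(z<.06)
        else: m=z>lo
        q=Q[m][:,:2].astype(np.float32)
        r=cv2.minAreaRect(q); print(nm,m.sum(),r,'circ',cv2.minEnclosingCircle(q),'z',np.percentile(Q[m][:,2],[5,50,95]))
E
```

```text
(247, 198) [ 0.665   0.1825 -0.003 ] (array([0.6619, 0.1801]), np.float64(0.024217890039775446), 188, np.float64(0.002376512400919958))
(379, 197) [ 0.6605 -0.19    0.0034] (array([ 0.6579, -0.1863]), np.float64(0.024151301668556738), 181, np.float64(0.002365337302698591))
(250, 273) [0.4547 0.174  0.0005] (array([0.4559, 0.1745]), np.float64(0.016719483094814056), 176, np.float64(0.0023008057462340415))
(291, 277) [ 0.4417  0.0612 -0.0007] (array([0.4423, 0.0622]), np.float64(0.03269875987825815), 182, np.float64(0.00225829868723313))
(335, 276) [ 0.442  -0.0599  0.0042] (array([ 0.4445, -0.0583]), np.float64(0.016773253013799772), 182, np.float64(0.002376276305398284))
(370, 272) [ 0.4509 -0.1568  0.0052] (array([ 0.4511, -0.1602]), np.float64(0.03778415758790139), 210, np.float64(0.002311087431629929))
gauge 2228 ((0.6089575290679932, -0.022255204617977142), (0.20079030096530914, 0.14675047993659973), 4.1685051918029785) circ ((0.6101512312889099, -0.02157966047525406), 0.1155499666929245) z [0.0104 0.0146 0.0187]
tray 658 ((0.48493465781211853, -0.35822832584381104), (0.213765263
[... 923 characters left out ...]
868, 0.0827288031578064), 0.21608687937259674) z [0.005  0.082  0.0889]
spool 213 ((0.6131860613822937, -0.07709279656410217), (0.0831506997346878, 0.41872677206993103), 73.96090698242188) circ ((0.6147498488426208, -0.07165342569351196), 0.21252167224884033) z [0.0043 0.0084 0.0545]
gift 1235 ((0.6240699887275696, -0.19978666305541992), (0.164342999458313, 0.5731006860733032), 26.295494079589844) circ ((0.5922241806983948, -0.2155226767063141), 0.2904227674007416) z [0.0056 0.0318 0.0376]
pli 449 ((0.5700899362564087, 0.2426203489303589), (0.5101686716079712, 0.15068849921226501), 40.08915328979492) circ ((0.6041828989982605, 0.2021181881427765), 0.2561662495136261) z [0.0043 0.0086 0.0156]
```

Run:
```python
from h import *
np.set_printoptions(precision=4,suppress=True)
from scipy.optimize import minimize
Ps={}
for n in('top','scene'):
    d=dict(np.load(n+'1.npz')); d['k1']=float(d['k1']);Ps[n]=cloud(d)
for n,P in Ps.items():
    Q=P.reshape(-1,3); c=np.array([.605,-.02])
    m=(abs(Q[:,:2]-c)<.13).all(1); Q=Q[m]
    # points: high = on base or above; low = bench
    hi=Q[(Q[:,2]>.009)&(Q[:,2]<.022)][:,:2]; lo=Q[abs(Q[:,2])<.006][:,:2]
    def cost(p):
        a=p[2];R=np.array([[np.cos(a),np.sin(a)],[-np.sin(a),np.cos(a)]])
        f=lambda X:(lambda L:np.minimum(.095-abs(L[:,0]),.06-abs(L[:,1])))((X-p[:2])@R.T)
        sg=lambda s:1/(1+np.exp(-s/.0025))
        return -sg(f(hi)).sum()+sg(f(lo)).sum()*1.0
    best=min((minimize(cost,[.605,-.02,a],method='Nelder-Mead',options=dict(initial_simplex=[[.605,-.02,a],[.625,-.02,a],[.605,0,a],[.605,-.02,a+.15]])) for a in(0,.15,.3,.45)),key=lambda r:r.fun)
    p=best.x;a=p[2];print(n,p,best.fun,'knob pred',p[:2]+.04*np.array([np.cos(a),np.sin(a)]),'anvil',p[:2]-.025*np.array([np.cos(a),np.sin(a)]), 'tablez',np.median(Q[(Q[:,2]>.009)&(Q[:,2]<.022)][:,2]),'bench',np.median(Q[abs(Q[:,2])<.006][:,2]))
    k=Q[(Q[:,2]>.183)&(Q[:,2]<.2)];print('knob',k[:,:2].mean(0),(k[:,:2].max(0)+k[:,:2].min(0))/2,np.ptp(k[:,:2],0),k[:,2].mean(),len(k))
P=Ps['scene']
for c,z in [((.662,.180),.008),((.658,-.186),.008),((.456,.1745),.008),((.442,.062),.008),((.4445,-.058),.008),((.451,-.160),.012)]:
    print(c,ring(P,np.array(c),z))
for n,P in Ps.items():
    Q=P.reshape(-1,3)
    for nm,c,r,z0,z1 in(('jar',(.78,.13),.06,.075,.095),('spool',(.77,-.11),.05,.045,.065),('gift',(.7,-.38),.08,.025,.04)):
        m=(np.hypot(*(Q[:,:2]-c).T)<r)&(Q[:,2]>z0)&(Q[:,2]<z1);q=Q[m];print(n,nm,q.mean(0),(q.max(0)+q.min(0))[:2]/2,np.ptp(q,0))
Q=Ps['scene'].reshape(-1,3)
for c,z0,z1,r in(((.471,.384),.04,.06,.14),((.485,-.358),.025,.045,.16)):
    q=Q[(np.hypot(*(Q[:,:2]-c).T)<r)&(Q[:,2]>z0)&(Q[:,2]<z1)][:,:2].astype(np.float32);print(cv2.minAreaRect(q))
```

```text
top [ 0.6173 -0.0217  0.2339] -2122.935386775919 knob pred [ 0.6562 -0.0124] anvil [ 0.5929 -0.0275] tablez 0.014711812915836519 bench 0.00022307347574724106
knob [ 0.6561 -0.0105] [ 0.6601 -0.0049] [0.0415 0.0465] 0.18806480785858964 154
scene [ 0.6148 -0.0204  0.2323] -2077.162141946045 knob pred [ 0.6538 -0.0112] anvil [ 0.5905 -0.0262] tablez 0.015213958804006977 bench 0.0010305644563768134
knob [ 0.6591 -0.01  ] [ 0.6616 -0.0046] [0.0446 0.0485] 0.188493346022096 186
(0.662, 0.18) (array([0.6627, 0.1788]), np.float64(0.02383698055025043), 219, np.float64(0.0025528581485437084))
(0.658, -0.186) (array([ 0.6592, -0.1864]), np.float64(0.023535759172655803), 340, np.float64(0.0024153482703763523))
(0.456, 0.1745) (array([0.4564, 0.1736]), np.float64(0.016334220105957274), 175, np.float64(0.0025737166775975048))
(0.442, 0.062) (array([0.4433, 0.0612]), np.float64(0.031107940798800818), 219, np.float64(0.0025884988076899005))
(0.4445, -0.058) (array([ 0.4451, -0.0587]), np.float64(0.01593446149250507), 230, np.float64(0.002510707279159522))
(0.451, -0.16) (array([ 0.4526, -0.1606]), np.float64(0.03703118186814455), 295, np.float64(0.002571257751187036))
top jar [0.7821 0.1155 0.085 ] [0.7825 0.1152] [0.0518 0.0513 0.0168]
top spool [ 0.763  -0.1117  0.0537] [ 0.7682 -0.1163] [0.0322 0.0404 0.0111]
top gift [ 0.7054 -0.3779  0.0323] [ 0.7073 -0.3787] [0.0979 0.1002 0.0147]
scene jar [0.7842 0.1128 0.085 ] [0.783  0.1157] [0.054  0.0538 0.0148]
scene spool [ 0.792  -0.1403  0.0517] [ 0.7881 -0.1331] [0.0426 0.0368 0.0142]
scene gift [ 0.7092 -0.3804  0.0331] [ 0.7069 -0.379 ] [0.0981 0.0968 0.0138]
((0.4710899591445923, 0.3822786808013916), (0.23845921456813812, 0.2444644719362259), 44.79157638549805)
((0.4854046702384949, -0.35828331112861633), (0.2112005650997162, 0.21502789855003357), 87.47282409667969)
```

Call:
{"name": "carry_out", "arguments": {
  "commands": [
    [1,0,0,0,0,0,-0.8],
    [1,0,0,0,0,0,-0.8],
    [1,0,0,0,0,0,-0.8],
    [1,0,0,0,0,0,-0.86],
    [1,1,-0.4,0,0,0,0],
    [1,1,-0.4,0,0,0,0],
    [1,1,-0.4,0,0,0,0],
    [1,1,-0.4,0,0,0,0]
  ],
  "squeeze": 15
}}

```text
clock: 0.9
position: [0.3198, -0.4599, 0.2263]
ee_rot: [-2.902, -1.202, 0.0]
force: [0.3, 0.4, -0.3]
width: 1.0
gripper_force: 0.0
```

Call:
{"name": "carry_out", "arguments": {
  "commands": [
    [1,1,-0.4,0,0,0,0],
    [1,1,-0.4,0,0,0,0],
    [1,1,-0.4,0,0,0,0],
    [1,1,-0.4,0,0,0,0],
    [1,1,-0.4,0,0,0,0],
    [1,1,-0.4,0,0,0,0],
    [1,1,-0.4,0,0,0,0],
    [1,1,-0.4,0.2,0,0,0]
  ]
}}

```text
clock: 1.7
position: [0.4049, -0.2621, 0.2219]
ee_rot: [2.902, 1.202, 0.0]
force: [0.4, -0.1, -0.5]
width: 0.999
gripper_force: 0.0
```

Call:
{"name": "carry_out", "arguments": {
  "commands": [
    [1,1,-0.4,0.8,0,0,0],
    [1,1,-0.4,0.8,0,0,0],
    [1,1,-0.4,0.8,0,0,0],
    [1,1,-0.35,0.8,0,0,0],
    [1,0.25,0,0.6,0,0,0],
    [1,0,0,0,0,0,0],
    [1,0,0,0,0,0,0]
  ]
}}

```text
clock: 2.4
position: [0.4518, -0.1609, 0.1267]
ee_rot: [-2.902, -1.202, 0.002]
force: [-0.5, -0.1, 1.7]
width: 1.0
gripper_force: 0.0
```

```bash
cat >> h.py <<'E'
from scipy.spatial.transform import Rotation as Ro
def go(x=None,y=None,z=None,psi=None):
    """tool shifts (units of 25 mm) and turn (units of .1 rad) to reach target, shift axes after the turn"""
    s=arm.observe();p=s['position'];R=Ro.from_rotvec(s['ee_rot']).as_matrix()
    ps=np.arctan2(R[1,1],R[0,1]); print('t',round(s['clock'],2),'p',p.round(4),'psi',ps.round(3),'tilt',np.arccos(-R[2,2]).round(4),'w',s['width'].round(3),'gf',round(float(s['gripper_force']),1),'F',s['force'].round(1),'j7',s['joints'][6].round(2))
    if x is None: return
    psi=ps if psi is None else psi; z=p[2] if z is None else z
    d=np.array([x,y,z])-p
    print('turn z %.2f'%(-(psi-ps)/.1),'tx %.2f ty %.2f tz %.2f'%((-np.sin(psi)*d[0]+np.cos(psi)*d[1])/.025,(np.cos(psi)*d[0]+np.sin(psi)*d[1])/.025,-d[2]/.025))
E
python3 -c "
from h import *
go(.452,-.1603,.013,-.785)"
```

```text
Traceback (most recent call last):
  File "h.py", line 30, in go
    ps=np.arctan2(R[1,1],R[0,1]); print('t',round(s['clock'],2),'p',p.round(4),'psi',ps.round(3),'tilt',np.arccos(-R[2,2]).round(4),'w',s['width'].round(3),'gf',round(float(s['gripper_force']),1),'F',s['force'].round(1),'j7',s['joints'][6].round(2))
                                                                                                                                        ^^^^^^^^^^^^^^^^
AttributeError: 'float' object has no attribute 'round'
```

Call:
{"name": "carry_out", "arguments": {
  "commands": [
    [1,0,0,1,0,0,0],
    [1,0,0,1,0,0,0],
    [1,0,0,1,0,0,0],
    [1,0,0,0.8,0,0,0],
    [1,0,0,0.7,0,0,0],
    [1,0,0,0,0,0,0],
    [0.8,0,0,0,0,0,0],
    [0.6,0,0,0,0,0,0]
  ],
  "squeeze": 15
}}

```text
clock: 3.2
position: [0.453, -0.1612, 0.0155]
ee_rot: [2.901, 1.201, 0.002]
force: [-0.1, -0.4, -0.2]
width: 0.872
gripper_force: 0.3
```

Call:
{"name": "carry_out", "arguments": {
  "commands": [
    [0.6,0,0,0,0,0,0],
    [0.6,0,0,0,0,0,0],
    [0.6,0,0,0,0,0,0]
  ]
}}

```text
clock: 3.5
position: [0.453, -0.1611, 0.0154]
ee_rot: [2.901, 1.201, 0.002]
force: [-1.4, -0.3, 8.0]
width: 0.848
gripper_force: 15.0
```

```bash
sed -i "s/s\['width'\].round(3)/round(float(s['width']),3)/" h.py
python3 -c "
from h import *
go(.5917,-.027,.022,-1.338)"
```

```text
t 3.5 p [ 0.453  -0.1611  0.0154] psi -0.786 tilt 0.0022 w 0.848 gf 15.0 F [-1.4 -0.3  8. ] j7 -0.75
turn z 5.52 tx 6.64 ty -3.94 tz -0.26
```

Call:
{"name": "carry_out", "arguments": {
  "commands": [
    [0.6,0,0,-0.6,0,0,0],
    [0.6,0,0,-1,0,0,0.5],
    [0.6,0,0,-1,0,0,1],
    [0.6,0,0,-0.8,0,0,1],
    [0.6,0,0,0,0,0,1],
    [0.6,0,0,0,0,0,1],
    [0.6,0,0,0,0,0,1.0],
    [0.6,0,0,0,0,0,0]
  ]
}}

```text
clock: 4.3
position: [0.4523, -0.1604, 0.0998]
ee_rot: [3.12, 0.367, 0.001]
force: [-0.6, 0.5, -0.9]
width: 0.853
gripper_force: 15.0
```

Call:
{"name": "carry_out", "arguments": {
  "commands": [
    [0.6,0.8,-0.8,0,0,0,0],
    [0.6,0.8,-0.8,0,0,0,0],
    [0.6,0.8,-0.8,0,0,0,0],
    [0.6,0.8,-0.8,0,0,0,0],
    [0.6,0.8,-0.7,0,0,0,0],
    [0.6,0,0,0,0,0,0],
    [0.6,0,0,0,0,0,0]
  ]
}}

```text
clock: 5.0
position: [0.5266, -0.042, 0.0992]
ee_rot: [3.119, 0.375, -0.0]
force: [-1.0, -0.9, -1.4]
width: 0.851
gripper_force: 15.0
```

```bash
python3 -c "
from h import *
go(.5333,-.0409,.028,-1.338)"
```

```text
t 5.0 p [ 0.5266 -0.042   0.0992] psi -1.331 tilt 0.0002 w 0.851 gf 15.0 F [-1.  -0.9 -1.4] j7 -1.42
turn z 0.07 tx 0.27 ty 0.02 tz 2.85
```

Call:
{"name": "carry_out", "arguments": {
  "commands": [
    [0.6,0.27,0,0.9,0,0,0.07],
    [0.6,0,0,0.9,0,0,0],
    [0.6,0,0,0.7,0,0,0],
    [0.6,0,0,0.3,0,0,0],
    [0.6,0.6,0,0,0,0,0],
    [0.6,0.6,0,0,0,0,0],
    [0.6,0.6,0,0,0,0,0],
    [0.6,0.4,0,0,0,0,0]
  ]
}}

```text
clock: 5.8
position: [0.5878, -0.029, 0.0298]
ee_rot: [3.121, 0.358, 0.002]
force: [-0.8, 0.1, -0.4]
width: 0.844
gripper_force: 15.0
```

Call:
{"name": "carry_out", "arguments": {
  "commands": [
    [0.6,0.2,0,0,0,0,0],
    [0.6,0,0,0,0,0,0],
    [0.6,0,0,0,0,0,0]
  ]
}}

```text
clock: 6.1
position: [0.591, -0.0276, 0.0292]
ee_rot: [3.121, 0.358, -0.001]
force: [0.4, 0.1, -1.4]
width: 0.852
gripper_force: 15.0
```

```bash
python3 -c "
from h import *
go(.5917,-.027,.0235,-1.338)
shot('scene','s2.png')
import cv2
a=cv2.imread('pics/s2.png')[170:290,220:380]; cv2.imwrite('pics/s2c.png',cv2.resize(a,None,fx=4,fy=4))"
```

```text
t 6.1 p [ 0.591  -0.0276  0.0292] psi -1.342 tilt 0.0008 w 0.852 gf 15.0 F [ 0.4  0.1 -1.4] j7 -1.47
turn z -0.04 tx 0.03 ty -0.02 tz 0.23
```

View pics/s2c.png

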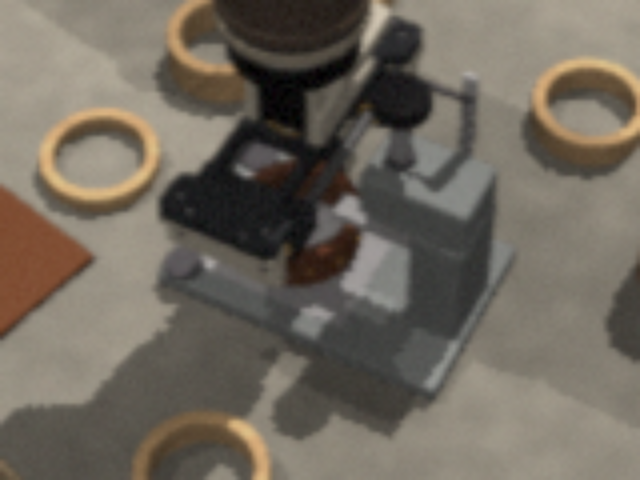

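The picture shows the bangle held flat, over the table, with its far rim under the foot. I'll lower it and let go.

Call:
{"name": "carry_out", "arguments": {
  "commands": [
    [0.6,0,0,0.12,0,0,0],
    [0.6,0,0,0.12,0,0,0],
    [0.6,0,0,0,0,0,0],
    [0.92,0,0,0,0,0,0],
    [1,0,0,0,0,0,0],
    [1,0,0,0,0,0,0],
    [1,0,0,0,0,0,0]
  ]
}}

```text
clock: 6.85
position: [0.5916, -0.0272, 0.0231]
ee_rot: [-3.121, -0.358, 0.0]
force: [0.4, 0.3, -0.1]
width: 1.0
gripper_force: 0.0
```

Call:
{"name": "carry_out", "arguments": {
  "commands": [
    [1,-0.2,0,-0.5,0,0,0],
    [1,-0.3,0,-1,0,0,0],
    [1,-0.3,0,-1,0,0,0],
    [1,0,0,-1,0,0,0],
    [0.5,0,0,-1,0,0,0],
    [0,0,0,-1,0,0,0],
    [0,0,0,-1,0,0,0],
    [0,0,0,-1,0,0,0]
  ]
}}

```text
clock: 7.65
position: [0.5717, -0.0318, 0.2128]
ee_rot: [3.121, 0.358, 0.001]
force: [0.3, -0.4, -0.5]
width: 0.7
gripper_force: 0.0
```

```bash
python3 -c "
from h import *
go(.655,-.012,.205)
shot('top','t3.png')
d=shot('scene','s3.png');P=cloud(d)
print(ring(P,np.array([.5917,-.027]),.025,.06,.05))
a=np.hstack([cv2.resize(cv2.imread('pics/s3.png')[170:290,230:370],(560,480)),cv2.resize(cv2.imread('pics/t3.png')[170:290,290:350],(240,480))]); cv2.imwrite('pics/s3c.png',a)"
```

```text
t 7.65 p [ 0.5717 -0.0318  0.2128] psi -1.342 tilt 0.0006 w 0.7 gf 0.0 F [ 0.3 -0.4 -0.5] j7 -1.43
turn z -0.00 tx 3.43 ty -0.02 tz 0.31
(array([ 0.59111771, -0.02774419]), np.float64(0.04517492276462178), 249, np.float64(0.0024799715895008735))
```

View pics/s3c.png

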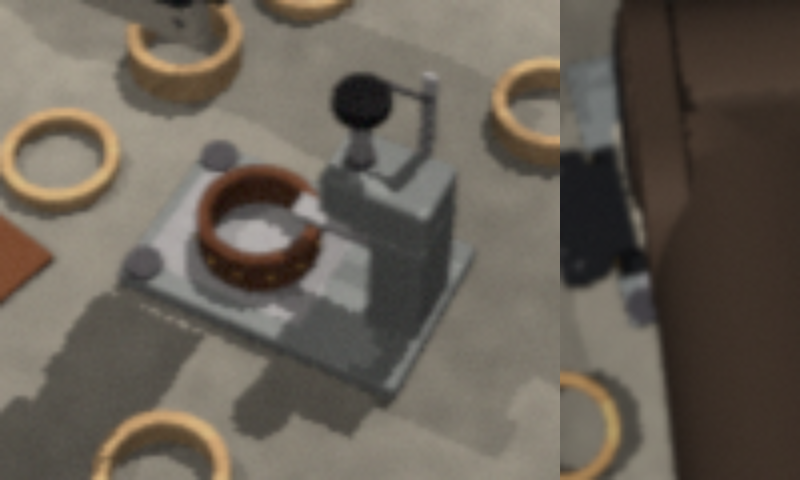

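Call:
{"name": "carry_out", "arguments": {
  "commands": [
    [0,0,0,0,0,0,0],
    [0,0,0,0,0,0,0],
    [0,0,0,0,0,0,0],
    [0,0,0,0,0,0,0],
    [0,0,0,0,0,0,0]
  ]
}}

```text
clock: 8.25
position: [0.5719, -0.0318, 0.2102]
ee_rot: [-3.121, -0.358, 0.002]
force: [-0.3, -0.1, -0.7]
width: 0.177
gripper_force: 0.0
```

```bash
python3 -c "
from h import *
d=dict(np.load('scene1.npz'));d['k1']=float(d['k1']);Q=cloud(d).reshape(-1,3)
g=np.array([.616,-.021]);a=.233;L=(Q[:,:2]-g)@np.array([[np.cos(a),-np.sin(a)],[np.sin(a),np.cos(a)]])
for lo in range(20,100,8):
    m=(abs(L[:,1])<.03)&(L[:,0]>lo/1e3)&(L[:,0]<lo/1e3+.008)&(Q[:,2]<.3); print(lo,Q[m][:,2].max(),L[m][np.argmax(Q[m][:,2])])
go(.655,-.012,.195,-1.338)"
```

```text
20 0.1923544234372244 [ 0.02708662 -0.00671679]
28 0.19141962501771673 [0.02854106 0.00485007]
36 0.19168874191189558 [ 0.03839214 -0.0098864 ]
44 0.19079107686620575 [ 0.04760784 -0.01383629]
52 0.19261745479892461 [ 5.27491436e-02 -5.08713048e-05]
60 0.1950248410561511 [0.06718474 0.02474316]
68 0.19644358418997399 [0.06959557 0.02456154]
76 0.13507440549895075 [ 0.07856558 -0.0031092 ]
84 0.13629575149313258 [ 0.085306   -0.00709865]
92 0.13277174487065274 [ 0.09222518 -0.016213  ]
t 8.25 p [ 0.5719 -0.0318  0.2102] psi -1.342 tilt 0.001 w 0.177 gf 0.0 F [-0.3 -0.1 -0.7] j7 -1.43
turn z -0.04 tx 3.42 ty -0.00 tz 0.61
```

Call:
{"name": "carry_out", "arguments": {
  "commands": [
    [0,0.6,0,0,0,0,0],
    [0,0.6,0,0,0,0,0],
    [0,0.6,0,0,0,0,0],
    [0,0.6,0,0,0,0,0],
    [0,0.6,0,0,0,0,0],
    [0,0.42,0,0,0,0,0],
    [0,0,0,0,0,0,0],
    [0,0,0,0,0,0,0]
  ]
}}

```text
clock: 9.05
position: [0.655, -0.0125, 0.2104]
ee_rot: [3.121, 0.359, -0.001]
force: [0.2, 0.1, -0.1]
width: 0.003
gripper_force: 0.0
```

Call:
{"name": "carry_out", "arguments": {
  "commands": [
    [0,0,0,0.4,0,0,0],
    [0,0,0,0.4,0,0,0],
    [0,0,0,0.2,0,0,0],
    [0,0,0,0.2,0,0,0],
    [0,0,0,0,0,0,0]
  ]
}}

```text
clock: 9.55
position: [0.6548, -0.0126, 0.1799]
ee_rot: [3.121, 0.358, -0.002]
force: [-2.3, 0.1, 2.2]
width: 0.004
gripper_force: 1.3
```

```bash
python3 -c "
from h import *
go(.655,-.012,.168)"
```

```text
t 9.55 p [ 0.6548 -0.0126  0.1799] psi -1.342 tilt 0.0015 w 0.004 gf 1.3 F [-2.3  0.1  2.2] j7 -1.46
turn z -0.00 tx 0.01 ty -0.02 tz 0.48
```

Call:
{"name": "carry_out", "arguments": {
  "commands": [
    [0,0,0,0.2,0,0,0],
    [0,0,0,0.16,0,0,0],
    [0,0,0,0.08,0,0,0],
    [0,0,0,0,0,0,0]
  ]
}}

```text
clock: 9.95
position: [0.6556, -0.0124, 0.1696]
ee_rot: [3.121, 0.358, 0.0]
force: [-0.6, -0.3, 4.2]
width: 0.004
gripper_force: 1.7
```

Call:
{"name": "carry_out", "arguments": {
  "commands": [
    [0,0,0,0.06,0,0,0],
    [0,0,0,0,0,0,0]
  ]
}}

```text
clock: 10.15
position: [0.6556, -0.0125, 0.1684]
ee_rot: [3.121, 0.358, 0.001]
force: [-0.7, -1.4, 2.8]
width: 0.005
gripper_force: 1.9
```

Call:
{"name": "carry_out", "arguments": {
  "commands": [
    [0,0,0,0.05,0,0,0],
    [0,0,0,0,0,0,0]
  ]
}}

```text
clock: 10.35
position: [0.6557, -0.0125, 0.1683]
ee_rot: [3.121, 0.358, 0.002]
force: [-3.7, -1.0, 12.1]
width: 0.004
gripper_force: 6.2
```

The force jumps at 0.168, which is about 20 mm down, so the width is 30 mm (pattern_b, with blank_5 to match). I'll hold there, then rise.

Call:
{"name": "carry_out", "arguments": {
  "commands": [
    [0,0,0,0.02,0,0,0],
    [0,0,0,0,0,0,0],
    [0,0,0,0,0,0,0],
    [0,0,0,0,0,0,0],
    [0,0,0,0,0,0,0]
  ]
}}

```text
clock: 10.85
position: [0.6558, -0.0124, 0.1682]
ee_rot: [3.121, 0.358, 0.002]
force: [-4.9, -1.3, 15.8]
width: 0.006
gripper_force: 7.8
```

```bash
python3 -c "
from h import *
go(.655,-.012,.168)
d=shot('scene','s4.png')
cv2.imwrite('pics/s4c.png',cv2.resize(cv2.imread('pics/s4.png')[150:290,230:370],(560,560)))"
```

```text
t 10.85 p [ 0.6558 -0.0124  0.1682] psi -1.342 tilt 0.0015 w 0.006 gf 7.8 F [-4.9 -1.3 15.8] j7 -1.46
turn z -0.00 tx -0.03 ty -0.02 tz 0.01
```

View pics/s4c.png

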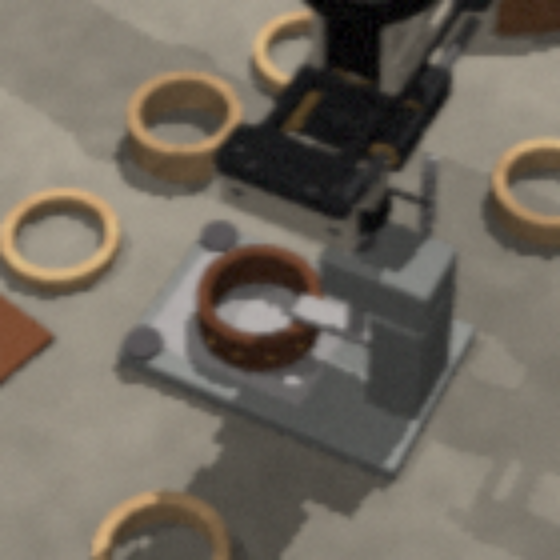

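The foot rests flat on the far rim at crop pixel (305,310). Now I'll lift off the knob, step back and regrasp the bangle.

Call:
{"name": "carry_out", "arguments": {
  "commands": [
    [0,0,0,-0.4,0,0,0],
    [0,0,0,-0.4,0,0,0],
    [0,0,0,-0.5,0,0,0],
    [0,0,0,-0.5,0,0,0],
    [0,-0.8,0,0,0,0,0],
    [0,-1,0,0,0,0,0],
    [1,-0.8,0,0,0,0,0],
    [1,-0.8,0,0,0,0,0]
  ]
}}

```text
clock: 11.7
position: [0.572, -0.0316, 0.2121]
ee_rot: [-3.121, -0.359, -0.001]
force: [-1.0, -0.2, 1.8]
width: 0.133
gripper_force: 0.0
```

Call:
{"name": "carry_out", "arguments": {
  "commands": [
    [1,0,0,0,0,0,0],
    [1,0,0,0,0,0,0],
    [1,0,0,0,0,0,0],
    [1,0,0,0,0,0,0],
    [1,0,0,0,0,0,0],
    [1,0,0,0,0,0,0]
  ]
}}

```text
clock: 12.3
position: [0.5729, -0.0315, 0.2113]
ee_rot: [-3.121, -0.359, 0.0]
force: [0.4, -1.2, 0.4]
width: 0.65
gripper_force: 0.0
```

```bash
python3 -c "
from h import *
go(.5912,-.0276,.0237)"
```

```text
t 12.3 p [ 0.5729 -0.0315  0.2113] psi -1.342 tilt 0.0002 w 0.65 gf 0.0 F [ 0.4 -1.2  0.4] j7 -1.43
turn z -0.00 tx 0.75 ty 0.01 tz 7.50
```

Call:
{"name": "carry_out", "arguments": {
  "commands": [
    [1,0,0,1,0,0,0],
    [1,0,0,1,0,0,0],
    [1,0,0,1,0,0,0],
    [1,0,0,1,0,0,0],
    [1,0,0,0.8,0,0,0],
    [1,0.25,0,0.8,0,0,0],
    [1,0.25,0,0.8,0,0,0],
    [1,0.25,0,0.8,0,0,0]
  ]
}}

```text
clock: 13.1
position: [0.5914, -0.0273, 0.0306]
ee_rot: [3.121, 0.358, 0.0]
force: [-0.2, -0.1, -0.4]
width: 0.999
gripper_force: 0.0
```

Call:
{"name": "carry_out", "arguments": {
  "commands": [
    [1,0,0,0.28,0,0,0],
    [1,0,0,0,0,0,0],
    [0.6,0,0,0,0,0,0],
    [0.6,0,0,0,0,0,0],
    [0.6,0,0,0,0,0,0],
    [0.6,0,0,0,0,0,0]
  ]
}}

```text
clock: 13.7
position: [0.5915, -0.0275, 0.0255]
ee_rot: [3.121, 0.358, 0.002]
force: [-0.3, -0.2, 6.5]
width: 0.849
gripper_force: 15.0
```

Call:
{"name": "carry_out", "arguments": {
  "commands": [
    [0.6,0,0,-0.15,0,0,0],
    [0.6,-0.4,0,-0.05,0,0,0],
    [0.6,-0.6,0,0,0,0,0],
    [0.6,-0.8,0,0,0,0,0],
    [0.6,-0.8,0,-0.2,0,0,0],
    [0.6,0,0,-1,0,0,0],
    [0.6,0,0,-1,0,0,0],
    [0.6,0,0,-1,0,0,0]
  ]
}}

```text
clock: 14.5
position: [0.5264, -0.0424, 0.1103]
ee_rot: [3.121, 0.358, -0.002]
force: [0.9, 0.1, -0.4]
width: 0.852
gripper_force: 15.0
```

```bash
python3 -c "
from h import *
go(.485,-.410,.1,-.03)"
```

```text
t 14.5 p [ 0.5264 -0.0424  0.1103] psi -1.342 tilt 0.001 w 0.852 gf 15.0 F [ 0.9  0.1 -0.4] j7 -1.43
turn z -13.12 tx -14.75 ty -1.21 tz 0.41
```

Call:
{"name": "carry_out", "arguments": {
  "commands": [
    [0.6,-0.2,1,0,0,0,0],
    [0.6,-0.2,1,0,0,0,0],
    [0.6,-0.2,1,0,0,0,0],
    [0.6,-0.2,1,0,0,0,0],
    [0.6,-0.2,1,0,0,0,0],
    [0.6,-0.2,1,0,0,0,0],
    [0.6,-0.2,1,0,0,0,0],
    [0.6,-0.2,1,0,0,0,0]
  ]
}}

```text
clock: 15.3
position: [0.5329, -0.2469, 0.1094]
ee_rot: [-3.121, -0.358, 0.001]
force: [0.7, 1.1, -0.9]
width: 0.85
gripper_force: 15.0
```

Call:
{"name": "carry_out", "arguments": {
  "commands": [
    [0.6,-0.2,1,0,0,0,0],
    [0.6,-0.2,1,0,0,0,0],
    [0.6,-0.2,1,0,0,0,0],
    [0.6,-0.2,0.9,0,0,0,0],
    [0.6,-0.13,0.45,0,0,0,0],
    [0.6,0,0,0.7,0,0,0],
    [0.6,0,0,0.7,0,0,0],
    [0.6,0,0,0.5,0,0,0]
  ]
}}

```text
clock: 16.1
position: [0.5352, -0.3561, 0.0608]
ee_rot: [-3.12, -0.359, 0.002]
force: [0.8, -0.7, -0.6]
width: 0.849
gripper_force: 15.0
```

```bash
python3 -c "
from h import *
go(.535,-.358,.0175)"
```

```text
t 16.1 p [ 0.5352 -0.3561  0.0608] psi -1.342 tilt 0.0017 w 0.849 gf 15.0 F [ 0.8 -0.7 -0.6] j7 -0.88
turn z -0.00 tx -0.02 ty 0.07 tz 1.73
```

Call:
{"name": "carry_out", "arguments": {
  "commands": [
    [0.6,0,0.07,0.7,0,0,0],
    [0.6,0,0,0.6,0,0,0],
    [0.6,0,0,0.25,0,0,0],
    [0.6,0,0,0.12,0,0,0],
    [0.6,0,0,0,0,0,0],
    [0.9,0,0,0,0,0,0],
    [0.95,0,0,0,0,0,0],
    [0.95,0,0,0,0,0,0]
  ]
}}

```text
clock: 16.9
position: [0.5368, -0.3591, 0.0209]
ee_rot: [3.12, 0.358, 0.001]
force: [-0.1, 0.4, -0.1]
width: 0.946
gripper_force: 0.0
```

Call:
{"name": "carry_out", "arguments": {
  "commands": [
    [1,0,0,-0.6,0,0,0],
    [1,0,0,-1,0,0,0],
    [1,0,0,-1,0,0,0],
    [1,0,0,-1,0,0,0],
    [1,0,-1,0,0,0,0],
    [1,0,-1,0,0,0,0],
    [1,0,-1,0,0,0,0],
    [1,0,-1,0,0,0,0]
  ]
}}

```text
clock: 17.7
position: [0.5138, -0.2607, 0.1117]
ee_rot: [3.12, 0.358, 0.002]
force: [-0.0, 0.3, -0.3]
width: 1.002
gripper_force: 0.0
```

```bash
cat >> h.py <<'E'
def survey(cs):
    for n in('scene','top'):
        P=cloud(shot(n))
        for c in cs:
            try: r=ring(P,np.array(c[:2]),c[2] if len(c)>2 else .008,.075,.055); print(n,c,r[0].round(4),r[1].round(4),r[2],r[3].round(4))
            except Exception as e: print(n,c,'none')
E
python3 -c "
from h import *
survey([(.535,-.358,.02),(.662,.18),(.658,-.186),(.456,.174),(.443,.0615),(.4445,-.058)])
go(.443,.0615,.012)"
```

```text
scene (0.535, -0.358, 0.02) [ 0.5378 -0.3586] 0.0363 410 0.0033
scene (0.662, 0.18) [0.6624 0.1787] 0.0234 234 0.0026
scene (0.658, -0.186) [ 0.6591 -0.1865] 0.0237 347 0.0024
scene (0.456, 0.174) [0.4557 0.1735] 0.0162 185 0.0026
scene (0.443, 0.0615) [0.4434 0.0612] 0.0311 217 0.0026
scene (0.4445, -0.058) [ 0.4455 -0.0589] 0.0161 235 0.0026
top (0.535, -0.358, 0.02) none
top (0.662, 0.18) [0.662  0.1798] 0.0243 183 0.0023
top (0.658, -0.186) [ 0.6582 -0.1862] 0.024 187 0.0024
top (0.456, 0.174) [0.4551 0.175 ] 0.0167 185 0.0023
top (0.443, 0.0615) [0.4423 0.0622] 0.0327 184 0.0022
top (0.4445, -0.058) [ 0.4447 -0.0582] 0.0162 193 0.0023
t 17.8 p [ 0.5139 -0.2575  0.1116] psi -1.338 tilt 0.0017 w 1.0 gf 0.0 F [-0.2 -0.3  0.4] j7 -1.01
turn z -0.00 tx 0.19 ty -13.07 tz 3.98
```

Call:
{"name": "carry_out", "arguments": {
  "commands": [
    [1,0,-1,0,0,0,0],
    [1,0,-1,0,0,0,0],
    [1,0,-1,0,0,0,0],
    [1,0,-1,0,0,0,0],
    [1,0,-1,0,0,0,0],
    [1,0,-1,0,0,0,0],
    [1,0,-1,0,0,0,0],
    [1,0.1,-1,0,0,0,0]
  ]
}}

```text
clock: 18.6
position: [0.4711, -0.0659, 0.1113]
ee_rot: [3.121, 0.357, 0.002]
force: [-0.0, -0.1, 0.5]
width: 0.999
gripper_force: 0.0
```

Call:
{"name": "carry_out", "arguments": {
  "commands": [
    [1,0.1,-1,0,0,0,0],
    [1,0,-1,0,0,0,0],
    [1,0,-1,0,0,0,0],
    [1,0,-1,0,0,0,0],
    [1,0,-1,0,0,0,0],
    [1,0,-0.07,0.4,0,0,0],
    [1,0,0,0.6,0,0,0],
    [1,0,0,0,0,0,0]
  ]
}}

```text
clock: 19.4
position: [0.4441, 0.057, 0.0844]
ee_rot: [3.12, 0.358, -0.003]
force: [-0.1, -0.8, -0.3]
width: 0.998
gripper_force: 0.0
```

```bash
python3 -c "
from h import *
go(.443,.0615,.012)"
```

```text
t 19.4 p [0.4441 0.057  0.0844] psi -1.343 tilt 0.0019 w 0.998 gf 0.0 F [-0.1 -0.8 -0.3] j7 -1.69
turn z -0.00 tx -0.00 ty -0.19 tz 2.90
```

Call:
{"name": "carry_out", "arguments": {
  "commands": [
    [1,0,-0.19,0.8,0,0,0],
    [1,0,0,0.8,0,0,0],
    [1,0,0,0.8,0,0,0],
    [1,0,0,0.5,0,0,0],
    [0.6,0,0,0,0,0,0],
    [0.6,0,0,0,0,0,0],
    [0.6,0,0,0,0,0,0],
    [0.6,0,0,0,0,0,0]
  ]
}}

```text
clock: 20.2
position: [0.4441, 0.0625, 0.0135]
ee_rot: [-3.121, -0.358, -0.002]
force: [-0.9, 0.5, -0.4]
width: 0.838
gripper_force: 15.1
```

Call:
{"name": "carry_out", "arguments": {
  "commands": [
    [0.6,0,0,-0.6,0,0,0],
    [0.6,0,0,-1,0,0,0],
    [0.6,0,0,-1,0,0,0],
    [0.6,0,0,-1,0,0,0],
    [0.6,-0.25,1,-0.3,0,0,0],
    [0.6,-0.25,1,0,0,0,0],
    [0.6,-0.25,1,0,0,0,0],
    [0.6,-0.25,1,0,0,0,0]
  ]
}}

```text
clock: 21.0
position: [0.4418, -0.0415, 0.111]
ee_rot: [3.121, 0.359, 0.002]
force: [0.3, 0.3, -0.5]
width: 0.839
gripper_force: 15.1
```

Call:
{"name": "carry_out", "arguments": {
  "commands": [
    [0.6,-0.25,1,0,0,0,0],
    [0.6,-0.25,1,0,0,0,0],
    [0.6,-0.25,1,0,0,0,0],
    [0.6,-0.25,1,0,0,0,0],
    [0.6,-0.25,1,0,0,0,0],
    [0.6,-0.25,1,0,0,0,0],
    [0.6,-0.25,1,0,0,0,0],
    [0.6,-0.25,1,0,0,0,0]
  ]
}}

```text
clock: 21.8
position: [0.4384, -0.2478, 0.1108]
ee_rot: [3.121, 0.358, 0.001]
force: [0.7, 0.0, -0.8]
width: 0.834
gripper_force: 15.1
```

Call:
{"name": "carry_out", "arguments": {
  "commands": [
    [0.6,-0.25,1,0,0,0,0],
    [0.6,-0.25,1,0,0,0,0],
    [0.6,-0.25,1,0,0,0,0],
    [0.6,-0.25,1,0,0,0,0],
    [0.6,-0.1,0.25,0,0,0,0],
    [0.6,0,0,0,0,0,0],
    [0.6,0,0,0,0,0,0]
  ]
}}

```text
clock: 22.5
position: [0.4359, -0.3551, 0.1103]
ee_rot: [-3.12, -0.36, -0.0]
force: [0.2, 0.4, -0.2]
width: 0.84
gripper_force: 15.1
```

```bash
python3 -c "
from h import *
go(.435,-.358,.018)"
```

```text
t 22.5 p [ 0.4359 -0.3551  0.1103] psi -1.341 tilt 0.0008 w 0.84 gf 15.1 F [ 0.2  0.4 -0.2] j7 -0.78
turn z -0.00 tx -0.06 ty 0.10 tz 3.69
```

Call:
{"name": "carry_out", "arguments": {
  "commands": [
    [0.6,-0.06,0.1,0.9,0,0,0],
    [0.6,0,0,0.9,0,0,0],
    [0.6,0,0,0.9,0,0,0],
    [0.6,0,0,0.6,0,0,0],
    [0.6,0,0,0.3,0,0,0],
    [0.6,0,0,0.05,0,0,0],
    [0.6,0,0,0,0,0,0],
    [0.95,0,0,0,0,0,0]
  ]
}}

```text
clock: 23.3
position: [0.4355, -0.3593, 0.0199]
ee_rot: [3.12, 0.359, 0.002]
force: [-0.3, -0.5, -0.5]
width: 0.884
gripper_force: 0.0
```

Call:
{"name": "carry_out", "arguments": {
  "commands": [
    [0.95,0,0,0,0,0,0],
    [0.95,0,0,0,0,0,0],
    [1,0,0,-0.6,0,0,0],
    [1,0,0,-1,0,0,0],
    [1,0,0,-1,0,0,0],
    [1,0,0,-1,0,0,-0.8],
    [1,0,0,0,0,0,-0.8],
    [1,0,0,0,0,0,-0.8]
  ]
}}

```text
clock: 24.1
position: [0.4354, -0.3596, 0.1103]
ee_rot: [3.053, 0.734, 0.002]
force: [-0.1, 0.5, 0.2]
width: 1.004
gripper_force: 0.0
```

Call:
{"name": "carry_out", "arguments": {
  "commands": [
    [1,0,0,0,0,0,-0.8],
    [1,0,0,0,0,0,-0.8],
    [1,0,0,0,0,0,-0.8],
    [1,0,0,0,0,0,-0.8],
    [1,0,0,0,0,0,-0.8],
    [1,0,0,0,0,0,-0.8],
    [1,0,0,0,0,0,-0.8],
    [1,0,0,0,0,0,-0.4]
  ]
}}

```text
clock: 24.9
position: [0.4348, -0.3593, 0.1092]
ee_rot: [2.701, 1.604, 0.0]
force: [0.6, -0.7, -0.4]
width: 0.997
gripper_force: 0.0
```

Call:
{"name": "carry_out", "arguments": {
  "commands": [
    [1,1,-0.5,0,0,0,0],
    [1,1,-0.5,0,0,0,0],
    [1,1,-0.5,0,0,0,0],
    [1,1,-0.5,0,0,0,0],
    [1,1,-0.5,0,0,0,0],
    [1,1,-0.5,0,0,0,0],
    [1,1,-0.5,0,0,0,0],
    [1,1,-0.5,0,0,0,0]
  ]
}}

```text
clock: 25.7
position: [0.4435, -0.1348, 0.1093]
ee_rot: [2.703, 1.599, 0.001]
force: [0.5, 0.5, 0.8]
width: 0.998
gripper_force: 0.0
```

Call:
{"name": "carry_out", "arguments": {
  "commands": [
    [1,1,-0.5,0,0,0,0],
    [1,1,-0.5,0,0,0,0],
    [1,0.7,-0.4,0,0,0,0],
    [1,0,0,0,0,0,0],
    [1,0,0,0,0,0,0]
  ]
}}

```text
clock: 26.2
position: [0.4453, -0.0598, 0.1092]
ee_rot: [2.702, 1.601, 0.0]
force: [-0.2, 0.5, -0.0]
width: 1.003
gripper_force: 0.0
```

```bash
python3 -c "
from h import *
survey([(.437,-.358,.02),(.535,-.358,.02),(.4445,-.058),(.456,.174)])
go(.445,-.0585,.006)"
```

```text
scene (0.437, -0.358, 0.02) [ 0.4341 -0.3591] 0.0363 391 0.0034
scene (0.535, -0.358, 0.02) [ 0.5378 -0.3587] 0.0364 424 0.0032
scene (0.4445, -0.058) [ 0.4458 -0.059 ] 0.0161 223 0.0025
scene (0.456, 0.174) [0.4563 0.1735] 0.0166 169 0.0025
top (0.437, -0.358, 0.02) [ 0.4321 -0.3575] 0.0371 195 0.0028
top (0.535, -0.358, 0.02) [ 0.5362 -0.3571] 0.0365 227 0.0035
top (0.4445, -0.058) [0.4361 0.0244] 0.0119 3 0.0044
top (0.456, 0.174) [0.4556 0.1746] 0.0168 165 0.0023
t 26.3 p [ 0.4453 -0.0608  0.1091] psi -0.503 tilt 0.0006 w 0.999 gf 0.0 F [ 0.  -0.6 -0. ] j7 -0.66
turn z -0.00 tx 0.07 ty -0.05 tz 4.12
```

Call:
{"name": "carry_out", "arguments": {
  "commands": [
    [1,0.05,-0.05,0.9,0,0,0],
    [1,0,0,0.9,0,0,0],
    [1,0,0,0.9,0,0,0],
    [1,0,0,0.8,0,0,0],
    [1,0,0,0.4,0,0,0],
    [1,0,0,0.26,0,0,0],
    [1,0,0,0,0,0,0],
    [0.6,0,0,0,0,0,0]
  ]
}}

```text
clock: 27.1
position: [0.4452, -0.0582, 0.0055]
ee_rot: [2.703, 1.599, 0.001]
force: [0.7, -0.7, 0.6]
width: 0.953
gripper_force: 0.0
```

Call:
{"name": "carry_out", "arguments": {
  "commands": [
    [0.6,0,0,0,0,0,0],
    [0.6,0,0,0,0,0,0],
    [0.6,0,0,0,0,0,0],
    [0.6,0,0,-0.5,0,0,0],
    [0.6,0,0,-1,0,0,0],
    [0.6,0,0,-1,0,0,0.8],
    [0.6,0,0,-1,0,0,0.8],
    [0.6,0,0,-0.5,0,0,0.8]
  ]
}}

```text
clock: 27.9
position: [0.4455, -0.0579, 0.107]
ee_rot: [2.877, 1.26, 0.004]
force: [-0.3, 0.0, 0.6]
width: 0.85
gripper_force: 15.0
```

Call:
{"name": "carry_out", "arguments": {
  "commands": [
    [0.6,0,0,0,0,0,0.8],
    [0.6,0,0,0,0,0,0.8],
    [0.6,0,0,0,0,0,0.8],
    [0.6,0,0,0,0,0,0.8],
    [0.6,0,0,0,0,0,0.8],
    [0.6,0,0,0,0,0,0.8],
    [0.6,0,0,0,0,0,0.8],
    [0.6,0,0,0,0,0,0.4]
  ]
}}

```text
clock: 28.7
position: [0.4446, -0.0579, 0.1051]
ee_rot: [3.122, 0.354, -0.0]
force: [-0.3, -0.1, -0.3]
width: 0.849
gripper_force: 15.0
```

```bash
python3 -c "
from h import *
go(.416,.384,.11)"
```

```text
t 28.7 p [ 0.4446 -0.0579  0.1051] psi -1.345 tilt 0.0 w 0.849 gf 15.0 F [-0.3 -0.1 -0.3] j7 -1.41
turn z -0.00 tx 2.84 ty -17.48 tz -0.20
```

Call:
{"name": "carry_out", "arguments": {
  "commands": [
    [0.6,0.16,-1,0,0,0,0],
    [0.6,0.16,-1,0,0,0,0],
    [0.6,0.16,-1,0,0,0,0],
    [0.6,0.16,-1,0,0,0,0],
    [0.6,0.16,-1,0,0,0,0],
    [0.6,0.16,-1,0,0,0,0],
    [0.6,0.16,-1,0,0,0,0],
    [0.6,0.16,-1,0,0,0,0]
  ]
}}

```text
clock: 29.5
position: [0.4303, 0.1451, 0.1051]
ee_rot: [-3.121, -0.359, -0.0]
force: [-0.5, 0.4, 1.1]
width: 0.846
gripper_force: 15.0
```

Call:
{"name": "carry_out", "arguments": {
  "commands": [
    [0.6,0.16,-1,0,0,0,0],
    [0.6,0.16,-1,0,0,0,0],
    [0.6,0.16,-1,0,0,0,0],
    [0.6,0.16,-1,0,0,0,0],
    [0.6,0.16,-1,0,0,0,0],
    [0.6,0.16,-1,0,0,0,0],
    [0.6,0.16,-1,0,0,0,0],
    [0.6,0.16,-1,0,0,0,0]
  ]
}}

```text
clock: 30.3
position: [0.4161, 0.347, 0.105]
ee_rot: [3.121, 0.359, -0.0]
force: [0.1, -0.8, -0.1]
width: 0.846
gripper_force: 15.0
```

Call:
{"name": "carry_out", "arguments": {
  "commands": [
    [0.6,0.16,-1,0,0,0,0],
    [0.6,0.1,-0.48,0,0,0,0],
    [0.6,0,0,0,0,0,0],
    [0.6,0,0,0,0,0,0]
  ]
}}

```text
clock: 30.7
position: [0.4145, 0.3823, 0.1047]
ee_rot: [3.12, 0.358, -0.001]
force: [0.8, -0.2, -0.8]
width: 0.851
gripper_force: 15.0
```

```bash
python3 -c "
from h import *
go(.416,.384,.0115)"
```

```text
t 30.7 p [0.4145 0.3823 0.1047] psi -1.342 tilt 0.0013 w 0.851 gf 15.0 F [ 0.8 -0.2 -0.8] j7 -2.32
turn z -0.00 tx 0.07 ty -0.05 tz 3.73
```

Call:
{"name": "carry_out", "arguments": {
  "commands": [
    [0.6,0.07,-0.05,0.9,0,0,0],
    [0.6,0,0,0.9,0,0,0],
    [0.6,0,0,0.9,0,0,0],
    [0.6,0,0,0.6,0,0,0],
    [0.6,0,0,0.3,0,0,0],
    [0.6,0,0,0.12,0,0,0],
    [0.6,0,0,0,0,0,0],
    [0.95,0,0,0,0,0,0]
  ]
}}

```text
clock: 31.5
position: [0.4163, 0.3854, 0.0128]
ee_rot: [-3.121, -0.358, -0.002]
force: [-0.2, -0.4, 0.5]
width: 0.895
gripper_force: 0.0
```

Call:
{"name": "carry_out", "arguments": {
  "commands": [
    [0.95,0,0,0,0,0,0],
    [0.95,0,0,0,0,0,0],
    [1,0,0,-0.6,0,0,0],
    [1,0,0,-1,0,0,0],
    [1,0,0,-1,0,0,0],
    [1,0,0,-1,0,0,0],
    [1,0,0.54,0,0,0,0],
    [1,0,1,0,0,0,0]
  ]
}}

```text
clock: 32.3
position: [0.4243, 0.3493, 0.1029]
ee_rot: [-3.118, -0.363, -0.003]
force: [0.6, -0.4, -0.5]
width: 1.0
gripper_force: 0.0
```

Call:
{"name": "carry_out", "arguments": {
  "commands": [
    [1,0,1,0,0,0,0],
    [1,0,1,0,0,0,0],
    [1,0,1,0,0,0,0],
    [1,0,1,0,0,0,0],
    [1,0,1,0,0,0,0],
    [1,-0.2,1,0,0,0,0],
    [1,-0.15,1,0,0,0,0],
    [1,0,0,0,0,0,0]
  ]
}}

```text
clock: 33.1
position: [0.4556, 0.1706, 0.1014]
ee_rot: [3.119, 0.35, -0.002]
force: [0.8, 0.2, 0.6]
width: 0.999
gripper_force: 0.0
```

```bash
python3 -c "
from h import *
survey([(.416,.384,.01),(.456,.174)])
go(.456,.174,.005)"
```

```text
scene (0.416, 0.384, 0.01) [0.4158 0.3835] 0.0212 148 0.0028
scene (0.456, 0.174) [0.4561 0.1735] 0.0163 171 0.0025
top (0.416, 0.384, 0.01) [0.4149 0.3845] 0.0209 202 0.0024
top (0.456, 0.174) [0.456  0.1758] 0.0172 29 0.0018
t 33.2 p [0.4556 0.1746 0.1018] psi -1.344 tilt 0.0002 w 0.998 gf 0.0 F [0.2 0.6 0.9] j7 -1.94
turn z -0.00 tx 0.01 ty 0.03 tz 3.87
```

Call:
{"name": "carry_out", "arguments": {
  "commands": [
    [1,0,0,0.9,0,0,0],
    [1,0,0,0.9,0,0,0],
    [1,0,0,0.9,0,0,0],
    [1,0,0,0.6,0,0,0],
    [1,0,0,0.4,0,0,0],
    [1,0,0,0.16,0,0,0],
    [1,0,0,0,0,0,0],
    [0.6,0,0,0,0,0,0]
  ]
}}

```text
clock: 34.0
position: [0.456, 0.1757, 0.006]
ee_rot: [-3.121, -0.359, -0.001]
force: [-0.1, 0.3, -0.2]
width: 0.955
gripper_force: 0.0
```

Call:
{"name": "carry_out", "arguments": {
  "commands": [
    [0.6,0,0,0,0,0,0],
    [0.6,0,0,0,0,0,0],
    [0.6,0,0,0,0,0,0],
    [0.6,0,0,-0.5,0,0,0],
    [0.6,0,0,-1,0,0,0],
    [0.6,0,0,-1,0,0,0],
    [0.6,0,0,-1,0,0,0],
    [0.6,0,0,-0.5,0,0,0]
  ]
}}

```text
clock: 34.8
position: [0.4564, 0.1757, 0.1081]
ee_rot: [-3.12, -0.358, -0.004]
force: [0.5, -0.2, -0.5]
width: 0.846
gripper_force: 15.0
```

Call:
{"name": "carry_out", "arguments": {
  "commands": [
    [0.6,0.05,-1,0,0,0,0],
    [0.6,0.05,-1,0,0,0,0],
    [0.6,0.05,-1,0,0,0,0],
    [0.6,0.05,-1,0,0,0,0],
    [0.6,0.05,-1,0,0,0,0],
    [0.6,0.05,-1,0,0,0,0],
    [0.6,0.05,-1,0,0,0,0],
    [0.6,0,-1,0,0,0,0]
  ]
}}

```text
clock: 35.6
position: [0.4185, 0.3727, 0.1054]
ee_rot: [3.121, 0.358, -0.001]
force: [0.8, -0.0, -0.5]
width: 0.845
gripper_force: 15.0
```

Call:
{"name": "carry_out", "arguments": {
  "commands": [
    [0.6,0,-0.54,0,0,0,0],
    [0.6,0,0,0,0,0,0],
    [0.6,0,0,0,0,0,0]
  ]
}}

```text
clock: 35.9
position: [0.416, 0.384, 0.1052]
ee_rot: [3.12, 0.358, -0.0]
force: [0.1, -0.4, 0.8]
width: 0.845
gripper_force: 15.0
```

```bash
python3 -c "
from h import *
go(.4158,.3842,.026)"
```

```text
t 35.9 p [0.416  0.384  0.1052] psi -1.342 tilt 0.0013 w 0.845 gf 15.0 F [ 0.1 -0.4  0.8] j7 -2.33
turn z -0.00 tx -0.01 ty -0.01 tz 3.17
```

Call:
{"name": "carry_out", "arguments": {
  "commands": [
    [0.6,0,0,0.9,0,0,0],
    [0.6,0,0,0.9,0,0,0],
    [0.6,0,0,0.7,0,0,0],
    [0.6,0,0,0.4,0,0,0],
    [0.6,0,0,0.2,0,0,0],
    [0.6,0,0,0.07,0,0,0],
    [0.6,0,0,0,0,0,0],
    [0.95,0,0,0,0,0,0]
  ]
}}

```text
clock: 36.7
position: [0.4162, 0.3855, 0.0269]
ee_rot: [-3.12, -0.358, -0.001]
force: [0.7, -0.8, 0.2]
width: 0.892
gripper_force: 0.0
```

Call:
{"name": "carry_out", "arguments": {
  "commands": [
    [0.95,0,0,0,0,0,0],
    [0.95,0,0,0,0,0,0],
    [1,0,0,-0.6,0,0,0],
    [1,0,0,-1,0,0,0],
    [1,0,0,-1,0,0,0],
    [1,0,0,-0.6,0,0,0],
    [1,0.5,0.6,0,0,0,0],
    [1,0.75,1,0,0,0,0]
  ]
}}

```text
clock: 37.5
position: [0.4544, 0.3554, 0.1074]
ee_rot: [-3.118, -0.365, -0.002]
force: [-0.0, -0.1, 0.2]
width: 1.001
gripper_force: 0.0
```

Call:
{"name": "carry_out", "arguments": {
  "commands": [
    [1,0.75,1,0,0,0,0],
    [1,0.75,1,0,0,0,0],
    [1,0.75,1,0,0,0,0],
    [1,0.75,1,0,0,0,0],
    [1,0.75,1,0,0,0,0],
    [1,0.75,1,0,0,0,0],
    [1,0.75,1,0,0,0,0],
    [1,0.75,1,0,0,0,0]
  ]
}}

```text
clock: 38.3
position: [0.6476, 0.1917, 0.1064]
ee_rot: [-3.121, -0.359, -0.0]
force: [0.4, -0.1, -0.6]
width: 1.0
gripper_force: 0.0
```

Call:
{"name": "carry_out", "arguments": {
  "commands": [
    [1,0.47,0.6,0,0,0,0],
    [1,0,0,0,0,0,0],
    [1,0,0,0,0,0,0]
  ]
}}

```text
clock: 38.6
position: [0.6613, 0.1807, 0.1061]
ee_rot: [-3.121, -0.358, 0.001]
force: [-0.9, 0.9, 0.2]
width: 1.0
gripper_force: 0.0
```

```bash
python3 -c "
from h import *
survey([(.416,.384,.02),(.662,.18),(.658,-.186)])
go(.6622,.1793,.006)"
```

```text
scene (0.416, 0.384, 0.02) [0.4162 0.3831] 0.0348 158 0.0027
scene (0.662, 0.18) [0.6628 0.1789] 0.0235 222 0.0025
scene (0.658, -0.186) [ 0.659  -0.1865] 0.0237 345 0.0024
top (0.416, 0.384, 0.02) [0.4151 0.3846] 0.0358 192 0.0023
top (0.662, 0.18) none
top (0.658, -0.186) [ 0.6576 -0.186 ] 0.0245 166 0.0024
t 38.7 p [0.6605 0.182  0.1063] psi -1.34 tilt 0.001 w 1.004 gf 0.0 F [0.6 0.7 0.3] j7 -1.8
turn z -0.00 tx 0.04 ty 0.12 tz 4.01
```

Call:
{"name": "carry_out", "arguments": {
  "commands": [
    [1,0.04,0.08,0.9,0,0,0],
    [1,0,0,0.9,0,0,0],
    [1,0,0,0.9,0,0,0],
    [1,0,0,0.7,0,0,0],
    [1,0,0,0.4,0,0,0],
    [1,0,0,0.17,0,0,0],
    [1,0,0,0,0,0,0],
    [0.6,0,0,0,0,0,0]
  ]
}}

```text
clock: 39.5
position: [0.6635, 0.1793, 0.0079]
ee_rot: [-3.121, -0.359, -0.002]
force: [0.4, -0.9, 0.5]
width: 0.953
gripper_force: 0.0
```

Call:
{"name": "carry_out", "arguments": {
  "commands": [
    [0.6,0,0,0,0,0,0],
    [0.6,0,0,0,0,0,0],
    [0.6,0,0,0,0,0,0],
    [0.6,0,0,-0.5,0,0,0],
    [0.6,0,0,-1,0,0,0],
    [0.6,0,0,-1,0,0,0],
    [0.6,0,0,-1,0,0,0],
    [0.6,0,0,-0.5,0,0,0]
  ]
}}

```text
clock: 40.3
position: [0.6641, 0.1792, 0.1101]
ee_rot: [-3.12, -0.358, -0.005]
force: [0.5, 0.4, -0.4]
width: 0.847
gripper_force: 15.0
```

Call:
{"name": "carry_out", "arguments": {
  "commands": [
    [0.6,-0.37,-1,0,0,0,0],
    [0.6,-0.37,-1,0,0,0,0],
    [0.6,-0.37,-1,0,0,0,0],
    [0.6,-0.37,-1,0,0,0,0],
    [0.6,-0.37,-1,0,0,0,0],
    [0.6,-0.37,-1,0,0,0,0],
    [0.6,-0.37,-1,0,0,0,0],
    [0.6,-0.37,-1,0,0,0,0]
  ]
}}

```text
clock: 41.1
position: [0.5447, 0.3574, 0.1068]
ee_rot: [3.121, 0.358, -0.001]
force: [0.4, 0.3, 0.2]
width: 0.846
gripper_force: 15.0
```

Call:
{"name": "carry_out", "arguments": {
  "commands": [
    [0.6,-0.37,-1,0,0,0,0],
    [0.6,-0.1,-0.25,0,0,0,0],
    [0.6,0,0,0,0,0,0],
    [0.6,0,0,0,0,0,0]
  ]
}}

```text
clock: 41.5
position: [0.5279, 0.3832, 0.1068]
ee_rot: [3.12, 0.357, 0.0]
force: [0.9, -0.1, -0.8]
width: 0.846
gripper_force: 15.0
```

```bash
python3 -c "
from h import *
go(.527,.383,.014)"
```

```text
t 41.5 p [0.5279 0.3832 0.1068] psi -1.343 tilt 0.0013 w 0.846 gf 15.0 F [ 0.9 -0.1 -0.8] j7 -2.18
turn z -0.00 tx -0.04 ty 0.00 tz 3.71
```

Call:
{"name": "carry_out", "arguments": {
  "commands": [
    [0.6,-0.04,0,0.9,0,0,0],
    [0.6,0,0,0.9,0,0,0],
    [0.6,0,0,0.9,0,0,0],
    [0.6,0,0,0.6,0,0,0],
    [0.6,0,0,0.3,0,0,0],
    [0.6,0,0,0.1,0,0,0],
    [0.6,0,0,0,0,0,0],
    [0.95,0,0,0,0,0,0]
  ]
}}

```text
clock: 42.3
position: [0.5267, 0.3849, 0.0154]
ee_rot: [-3.12, -0.358, -0.002]
force: [0.0, -0.3, 0.0]
width: 0.898
gripper_force: 0.0
```

Call:
{"name": "carry_out", "arguments": {
  "commands": [
    [0.95,0,0,0,0,0,0],
    [0.95,0,0,0,0,0,0],
    [1,0,0,-0.6,0,0,0],
    [1,0,0,-1,0,0,0],
    [1,0,0,-1,0,0,0],
    [1,0,0,-1,0,0,0],
    [1,-0.28,0.9,0,0,0,0],
    [1,-0.28,1,0,0,0,0]
  ]
}}

```text
clock: 43.1
position: [0.5234, 0.3363, 0.1069]
ee_rot: [-3.118, -0.361, -0.004]
force: [1.5, -0.1, -1.0]
width: 0.999
gripper_force: 0.0
```

Call:
{"name": "carry_out", "arguments": {
  "commands": [
    [1,-0.28,1,0,0,0,0],
    [1,-0.28,1,0,0,0,0],
    [1,-0.28,1,0,0,0,0],
    [1,-0.28,1,0,0,0,0],
    [1,-0.28,1,0,0,0,0],
    [1,-0.28,1,0,0,0,0],
    [1,-0.28,1,0,0,0,0],
    [1,-0.28,1,0,0,0,0]
  ]
}}

```text
clock: 43.9
position: [0.5143, 0.1267, 0.1058]
ee_rot: [-3.121, -0.359, -0.002]
force: [0.1, -0.0, -0.3]
width: 1.001
gripper_force: 0.0
```

Call:
{"name": "carry_out", "arguments": {
  "commands": [
    [1,-0.28,1,0,0,0,0],
    [1,-0.28,1,0,0,0,0],
    [1,-0.28,1,0,0,0,0],
    [1,-0.28,1,0,0,0,0],
    [1,-0.28,1,0,0,0,0],
    [1,-0.28,1,0,0,0,0],
    [1,-0.28,1,0,0,0,0],
    [1,-0.28,1,0,0,0,0]
  ]
}}

```text
clock: 44.7
position: [0.5051, -0.081, 0.1058]
ee_rot: [3.121, 0.359, 0.002]
force: [0.7, 0.2, 0.2]
width: 1.005
gripper_force: 0.0
```

Call:
{"name": "carry_out", "arguments": {
  "commands": [
    [1,-0.28,1,0,0,0,0],
    [1,-0.28,1,0,0,0,0],
    [1,-0.28,1,0,0,0,0],
    [1,-0.28,1,0,0,0,0],
    [1,0,0,0,0,0,0],
    [1,0,0,0,0,0,0]
  ]
}}

```text
clock: 45.3
position: [0.5004, -0.1841, 0.1054]
ee_rot: [3.121, 0.356, 0.002]
force: [-0.6, 0.0, -0.5]
width: 0.996
gripper_force: 0.0
```

```bash
python3 -c "
from h import *
survey([(.416,.384,.02),(.527,.383,.015),(.658,-.186)])
go(.6584,-.1863,.007)"
```

```text
scene (0.416, 0.384, 0.02) [0.4163 0.3838] 0.0346 160 0.0026
scene (0.527, 0.383, 0.015) [0.5261 0.383 ] 0.0293 164 0.0027
scene (0.658, -0.186) [ 0.659  -0.1866] 0.0234 348 0.0025
top (0.416, 0.384, 0.02) [0.415  0.3845] 0.0354 183 0.0023
top (0.527, 0.383, 0.015) [0.5248 0.3837] 0.0297 179 0.0024
top (0.658, -0.186) [ 0.6577 -0.186 ] 0.0242 190 0.0024
t 45.4 p [ 0.5006 -0.1827  0.1051] psi -1.341 tilt 0.0009 w 1.002 gf 0.0 F [ 0.7  0.5 -0.2] j7 -1.19
turn z -0.00 tx 6.11 ty 1.58 tz 3.93
```

Call:
{"name": "carry_out", "arguments": {
  "commands": [
    [1,0.85,0.2,0,0,0,0],
    [1,0.9,0.23,0,0,0,0],
    [1,0.9,0.23,0,0,0,0],
    [1,0.9,0.23,0,0,0,0],
    [1,0.9,0.23,0,0,0,0],
    [1,0.9,0.23,0,0,0,0],
    [1,0.76,0.2,0,0,0,0],
    [1,0,0,0,0,0,0]
  ]
}}

```text
clock: 46.2
position: [0.6603, -0.1844, 0.1045]
ee_rot: [-3.12, -0.363, -0.003]
force: [-0.1, 0.1, -0.0]
width: 0.995
gripper_force: 0.0
```

Call:
{"name": "carry_out", "arguments": {
  "commands": [
    [1,0,0,0.9,0,0,0],
    [1,0,0,0.9,0,0,0],
    [1,0,0,0.9,0,0,0],
    [1,0,0,0.7,0,0,0],
    [1,0,0,0.4,0,0,0],
    [1,0,0,0.1,0,0,0],
    [1,0,0,0,0,0,0]
  ]
}}

```text
clock: 46.9
position: [0.6577, -0.1864, 0.0073]
ee_rot: [-3.121, -0.359, -0.0]
force: [-0.2, -1.1, 0.4]
width: 0.999
gripper_force: 0.0
```

```bash
python3 -c "
from h import *
go(.6584,-.1863,.007)"
```

```text
t 46.9 p [ 0.6577 -0.1864  0.0073] psi -1.342 tilt 0.0001 w 0.999 gf 0.0 F [-0.2 -1.1  0.4] j7 -1.25
turn z -0.00 tx 0.03 ty 0.00 tz 0.01
```

Call:
{"name": "carry_out", "arguments": {
  "commands": [
    [0.6,0.03,0,0,0,0,0],
    [0.6,0,0,0,0,0,0],
    [0.6,0,0,0,0,0,0],
    [0.6,0,0,0,0,0,0],
    [0.6,0,0,-0.6,0,0,0],
    [0.6,0,0,-1,0,0,0],
    [0.6,0,0,-1,0,0,0],
    [0.6,0,0,-1,0,0,0]
  ]
}}

```text
clock: 47.7
position: [0.6583, -0.1867, 0.0987]
ee_rot: [3.121, 0.359, -0.0]
force: [0.5, -0.4, -2.0]
width: 0.841
gripper_force: 15.0
```

Call:
{"name": "carry_out", "arguments": {
  "commands": [
    [0.6,-0.85,-0.2,-0.3,0,0,0],
    [0.6,-0.9,-0.23,0,0,0,0],
    [0.6,-0.9,-0.23,0,0,0,0],
    [0.6,-0.9,-0.23,0,0,0,0],
    [0.6,-0.9,-0.23,0,0,0,0],
    [0.6,-0.9,-0.23,0,0,0,0],
    [0.6,-0.8,-0.2,0,0,0,0],
    [0.6,0,0,0,0,0,0]
  ]
}}

```text
clock: 48.5
position: [0.497, -0.1842, 0.1051]
ee_rot: [3.121, 0.357, -0.003]
force: [-0.8, -0.5, -1.7]
width: 0.841
gripper_force: 15.0
```

Call:
{"name": "carry_out", "arguments": {
  "commands": [
    [0.6,0.28,-0.9,0,0,0,0],
    [0.6,0.28,-1,0,0,0,0],
    [0.6,0.28,-1,0,0,0,0],
    [0.6,0.28,-1,0,0,0,0],
    [0.6,0.28,-1,0,0,0,0],
    [0.6,0.28,-1,0,0,0,0],
    [0.6,0.28,-1,0,0,0,0],
    [0.6,0.28,-1,0,0,0,0]
  ]
}}

```text
clock: 49.3
position: [0.5105, 0.0227, 0.1052]
ee_rot: [3.121, 0.359, 0.002]
force: [0.3, -0.1, -0.1]
width: 0.839
gripper_force: 15.0
```

Call:
{"name": "carry_out", "arguments": {
  "commands": [
    [0.6,0.28,-1,0,0,0,0],
    [0.6,0.28,-1,0,0,0,0],
    [0.6,0.28,-1,0,0,0,0],
    [0.6,0.28,-1,0,0,0,0],
    [0.6,0.28,-1,0,0,0,0],
    [0.6,0.28,-1,0,0,0,0],
    [0.6,0.28,-1,0,0,0,0],
    [0.6,0.28,-1,0,0,0,0]
  ]
}}

```text
clock: 50.1
position: [0.5195, 0.2304, 0.1052]
ee_rot: [-3.121, -0.359, -0.001]
force: [0.2, 0.7, -1.2]
width: 0.838
gripper_force: 15.0
```

Call:
{"name": "carry_out", "arguments": {
  "commands": [
    [0.6,0.28,-1,0,0,0,0],
    [0.6,0.28,-1,0,0,0,0],
    [0.6,0.28,-1,0,0,0,0],
    [0.6,0.28,-1,0,0,0,0],
    [0.6,0.28,-1,0,0,0,0],
    [0.6,0.2,-0.8,0,0,0,0],
    [0.6,0,0,0,0,0,0],
    [0.6,0,0,0,0,0,0]
  ]
}}

```text
clock: 50.9
position: [0.525, 0.3795, 0.1047]
ee_rot: [3.121, 0.36, 0.0]
force: [0.0, -0.2, -0.5]
width: 0.838
gripper_force: 15.0
```

```bash
python3 -c "
from h import *
go(.5258,.3834,.0355)"
```

```text
t 50.9 p [0.525  0.3795 0.1047] psi -1.341 tilt 0.0002 w 0.838 gf 15.0 F [ 0.  -0.2 -0.5] j7 -2.18
turn z -0.00 tx 0.06 ty -0.14 tz 2.77
```

Call:
{"name": "carry_out", "arguments": {
  "commands": [
    [0.6,0.06,-0.14,0.8,0,0,0],
    [0.6,0,0,0.8,0,0,0],
    [0.6,0,0,0.6,0,0,0],
    [0.6,0,0,0.3,0,0,0],
    [0.6,0,0,0.15,0,0,0],
    [0.6,0,0,0.1,0,0,0],
    [0.6,0,0,0,0,0,0],
    [0.95,0,0,0,0,0,0]
  ]
}}

```text
clock: 51.7
position: [0.526, 0.3831, 0.0364]
ee_rot: [-3.121, -0.358, -0.001]
force: [0.2, 0.3, 0.3]
width: 0.885
gripper_force: 0.0
```

Call:
{"name": "carry_out", "arguments": {
  "commands": [
    [0.95,0,0,0,0,0,0],
    [0.95,0,0,0,0,0,0],
    [1,0,0,-0.6,0,0,0],
    [1,0,0,-1,0,0,0],
    [1,0,0,-1,0,0,0],
    [1,0,0,-1,0,0,0],
    [1,0,1,0,0,0,0],
    [1,-0.3,1,0,0,0,0]
  ]
}}

```text
clock: 52.5
position: [0.5308, 0.3333, 0.1281]
ee_rot: [-3.119, -0.36, -0.005]
force: [0.2, 0.1, -0.7]
width: 0.998
gripper_force: 0.0
```

Call:
{"name": "carry_out", "arguments": {
  "commands": [
    [1,-0.5,1,0,0,0,0],
    [1,-0.5,1,0,0,0,0],
    [1,-0.5,1,0,0,0,0],
    [1,-0.5,1,0,0,0,0],
    [1,-0.5,1,0,0,0,0],
    [1,-0.5,1,0,0,0,0],
    [1,-0.5,1,0,0,0,0],
    [1,0,0,0,0,0,0]
  ]
}}

```text
clock: 53.3
position: [0.4837, 0.1379, 0.1267]
ee_rot: [3.12, 0.351, -0.0]
force: [-0.6, -1.6, 0.9]
width: 1.001
gripper_force: 0.0
```

```bash
python3 -c "
from h import *
survey([(.416,.384,.02),(.526,.3834,.03),(.436,-.359,.02),(.537,-.358,.02)])
go()
d=shot('top','t9.png');shot('scene','s9.png')
Q=cloud(d).reshape(-1,3);m=(np.hypot(Q[:,0]-.655,Q[:,1]+.012)<.02)&(Q[:,2]>.15);print('knob z',np.median(Q[m][:,2]))
"
```

```text
scene (0.416, 0.384, 0.02) [0.416  0.3833] 0.0344 165 0.0027
scene (0.526, 0.3834, 0.03) [0.5253 0.3812] 0.0505 179 0.0028
scene (0.436, -0.359, 0.02) [ 0.4339 -0.359 ] 0.0363 394 0.0036
scene (0.537, -0.358, 0.02) [ 0.5382 -0.3587] 0.0361 450 0.0037
top (0.416, 0.384, 0.02) [0.4151 0.3847] 0.0353 190 0.0023
top (0.526, 0.3834, 0.03) [0.5247 0.3818] 0.0506 228 0.0024
top (0.436, -0.359, 0.02) [ 0.4323 -0.3577] 0.0369 203 0.0029
top (0.537, -0.358, 0.02) [ 0.5363 -0.357 ] 0.0366 220 0.0035
t 53.4 p [0.4846 0.1419 0.1269] psi -1.343 tilt 0.0016 w 0.998 gf 0.0 F [-0.5  0.1 -0. ] j7 -1.85
knob z 0.18837349568511963
```

View pics/t9.png

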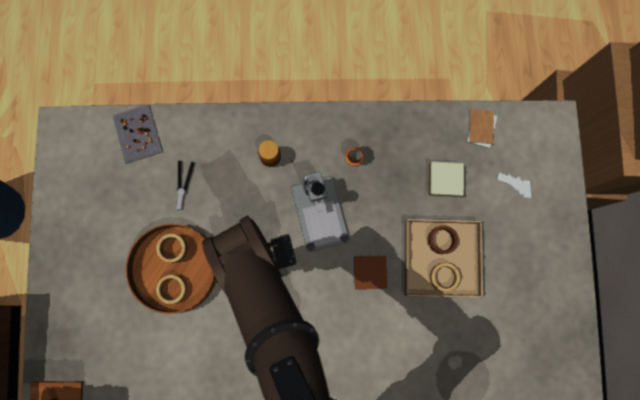

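View pics/s9.png

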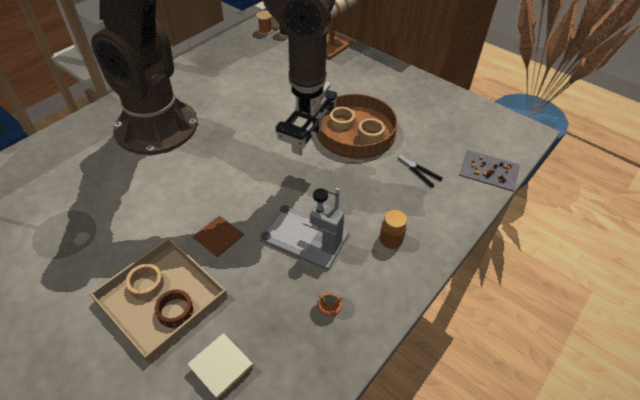

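The top view shows the studded bangle and the 30 mm blank in the tray at (442,238) and (445,276). The other four blanks lie in two flat stacks in the box at (172,248) and (172,290). The plunger is up and the bystanders look undisturbed, so I'll hand in.

```bash
python3 -c "
from h import *
print(arm.sign_off())"
```

```text
the job is handed in; nothing more can be done
None
```

The job is handed in after about 53 s of the 210 s (no verdict was returned): the gauge read the bangle at 30 mm, so it is in the tray with the one 30 mm blank, the two 14 mm and two 22 mm blanks are stacked flat in the round box, the plunger is up, and the jar, spool, gift box and pliers look unmoved.

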